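Centre the bud vase on its display riser

ROBOT

A 6-joint arm with a two-finger parallel gripper is mounted at the origin on the work surface. World frame = base frame: x ahead of the robot, y to its left, z up, the work surface at z = 0. Lengths are in m, angles in rad, forces in N, time in s.
With the tool pointing down it reaches from about 0.375 to 0.975 m from the base axis. Payload 3.8 kg.
Tool frame: the origin (TCP) lies on the centre line of the jaws, within the pads' length; the fingertips stand 17 mm ahead of it and the grasp point (between the pads) lies 2 mm behind it (bot.tip_extent is the distance from the TCP to the fingertips, in m); z points along the fingers, y is the line along which they close (so a half turn about z gives the same grasp; the last joint's range is limited). The gripper opens to 85 mm and grips with 20 to 120 N. Pads are 22 mm wide; open, the fingers measure 114 mm over their backs; the gripper's body (76 mm by 85 mm) begins 54 mm behind the grasp point. The pads swing forward as they close: fully open they stand 13 mm farther back than shut.
Start: joints at [1.123, 0.264, 1.604, -0, 1.274, -0.037], TCP at [0.27, 0.619, 0.248] pointing down, gripper open.
Joint ranges: [-2.63, 2.63], [-0.94, 2.18], [0.31, 2.57], [-1.31, 4.45], [0, 2.66], [-2.55, 2.55]. Speed limits (rad/s): [2.57, 2.57, 3.14, 3.14, 3.14, 3.14].

INTERFACE

Orientations are given as a rotation vector (axis times angle).
In Python, from workcell import readout, read_camera, finish_job, bot gives the robot as it stands.
- The arm moves only by the tool jog_arm, never from a script. Its argument "deltas" is one flat list of numbers, 7 for each row, row after row: the shift along the tool's x, y, z in m, then the turn, a rotation vector about the tool's x, y, z in degrees, then the gripper command: -1 is shut, 1 is fully open, values between are in proportion. A call has 1 to 8 rows; each row is the pose to reach, as a shift and turn from the pose commanded when the call began, along the tool's axes at that moment; what a row does not reach only later rows make up. A row lasts 1/10 s, in which the tool goes at most 50 mm and 8.59 degrees, less where a joint would pass 70% of its speed; a pose out of reach is approached as far as the arm can. A call with a gripper value outside its range is refused whole. The fingers move at their own pace and stop on an object; "squeeze" is the grip in N (left out, the last holds). Time passes only in rows, so rows that repeat a pose let the fingers close. It gives the time, the measured TCP pose, the force, the opening and the grip force at its end, in the units of the state.
- readout.read_state(): the state, without advancing time (a new reading comes with each control period).
- read_camera(name): name is "scene" or "top" or "wrist"; returns a dict with "color" (420x560x3 uint8, blue, green, red), "fx", "fy", "cx", "cy" (pixels), "dist" ([k1, k2, p1, p2, k3] as OpenCV has them; the pictures are not rectified), "origin" and "attitude" of the camera in the world. Camera axes: x right, y down, z forward; pixel columns grow to the right and rows downward; lengths in m; the calibration is good to about 2 mm. A picture is of the moment at which its call begins. There is no depth.
- finish_job(): hands the job in; it is judged then, once.
The state is a dict: "time": time; "q": joint angles; "joint_vel": joint speeds; "joint_torque": joint torques, N m; "tool_pos": TCP position; "tcp_rot": TCP orientation; "wrist_force": force on the tool from outside, world axes, zero at the start; "torque": the same for the moment, N m; "width": opening from 0.0 (shut) to 1.0 (fully open); "grip_force": force on a finger pad.
Only numpy, scipy, OpenCV 4.12 (cv2) and the standard library are available. Lean on these libraries where they do the work, as an engineer would, in place of code of your own. Each camera call takes 0.05 s, during which the arm holds its last target. There are 200 camera calls.

TASK

On the shop's display board, the small bud vase has been bumped to the edge of its round white riser. Without gripping or lifting it, nudge it with light touches of the fingertips, low on its belly so that it does not topple, until it stands upright in the middle of the riser with an even margin all round. Leave the risers and everything else on the display where they are, and finish clear of it all.

Things in the scene. Friction and masses are not known exactly. Their poses are not given: they have to be found in the camera images.
- bud_vase: the small terracotta bud vase to be centred, a solid of revolution: 68 mm tall, about 90 g, foot 28 mm across, belly 48 mm across at 18 mm above the foot, 44 mm at 29 mm, 32 mm at 40 mm, neck 20 mm at 56 mm, rim 26 mm. It starts upright, its axis 25 to 40 mm off the riser's centre in any direction. Origin: centre of its foot; z up along its axis
- vase_belly (a point): a point on the vase's axis at the height of its widest part, 18 mm above its foot. Pushed level at the belly (about 0.5 N; friction about 0.5 to 0.7) the vase slides upright; pushed on the shoulder 40 to 50 mm up it jams against the riser, pushed at the neck or rim it tips, rocks and may topple
- round_riser: the round white display riser under the bud vase: a plain upright cylinder 110 mm across and 55 mm high, about 650 g, standing loose on the wooden display board. Flat top, no rim. Origin: centre of its underside; z up along its axis. It may stand at the left, in the middle or at the right of the row of three risers
- riser_top (a point): the centre of the round riser's top face, 55 mm above its underside: where the middle of the vase's foot should stand
- display_board: fixed wooden board, 340 by 540 mm, 12 mm thick, lying on the table under the whole display; origin: centre of its underside; y along its length
- square_riser: loose white square riser 110 by 110 mm, 35 mm high, in the row with the round one (centres about 175 mm apart); carries the mug; origin: centre of its underside. Not to be moved
- low_riser: loose white round riser 90 mm across, only 25 mm high, in the same row; carries the glass cup; origin: centre of its underside. Not to be moved
- mug: white mug, 64 mm across, 75 mm tall, its handle reaching 57 mm from the axis towards the robot's side; stands centred on the square riser; origin: centre of its foot. Bystander
- glass_cup: clear glass cup, 66 mm across the rim, 55 mm tall, centred on the low riser; origin: centre of its foot. Bystander
- tall_vase: larger terracotta vase, 52 mm across, 96 mm tall, standing on the display board; origin: centre of its foot. Bystander
- candle_tin: round lidded aluminium tin, 60 mm across, 47 mm tall, on the display board; origin: centre of its foot. Bystander
- food_tub: clear lidded plastic tub, 72 mm across its lid, 57 mm tall, on the display board; origin: centre of its foot. Bystander
- price_holder: small wooden card foot, 26 by 62 mm, with a blank upright price card, 51 mm tall in all, on the display board; origin: centre of its underside. Bystander

How it is judged:
At the end, for the whole second after the job is handed in: The bud vase stands upright and still on the round riser, the middle of its foot within 8 mm of the centre of the riser's top; the round riser is within 10 mm of where it stood, the other two risers within 12 mm and the six other goods within 20 mm (horizontal distance between bud_vase and riser_top below 0.008 m and z of bud_vase in the frame of round_riser between 0.052 and 0.058 m and angle between bud_vase's own z axis and vertical below 0.05 rad and linear speed of bud_vase below 0.01 m/s and angular speed of bud_vase below 0.2 rad/s and distance of round_riser from where it was at the start of the episode below 0.01 m and angle between round_riser's own z axis and vertical below 0.03 rad and distance of each of square_riser, low_riser from where it was at the start of the episode below 0.012 m and distance of each of mug, glass_cup, tall_vase, candle_tin, food_tub, price_holder from where it was at the start of the episode below 0.02 m); the robot touches nothing.
It fails at once if the bud vase is tipped (over 0.4 rad) or falls from the riser (angle between bud_vase's own z axis and vertical above 0.4 rad or z of bud_vase in the frame of round_riser below 0.045 m).
It fails at once if the bud vase is lifted off the riser (foot over 10 mm above its top) (z of bud_vase in the frame of round_riser above 0.065 m).
It fails at once if the bud vase is gripped or struck hard instead of lightly touched (over 12 N) (contact force between the fingers and bud_vase above 12 N).
It fails at once if the round riser is shoved (over 10 mm) (distance of round_riser from where it was at the start of the episode above 0.01 m).
It fails at once if another riser is shoved (over 12 mm) or another good is disturbed (over 20 mm or knocked over) (distance of any of square_riser, low_riser from where it was at the start of the episode above 0.012 m or distance of any of mug, glass_cup, tall_vase, candle_tin, food_tub, price_holder from where it was at the start of the episode above 0.02 m or angle between any of square_riser, low_riser, mug, glass_cup, tall_vase, candle_tin, food_tub, price_holder's own z axis and vertical above 0.4 rad).
It also fails if it takes over 48 s, if anything falls off the work surface, if the arm or the gripper's body presses on something with over 40 N, if the wrist force passes 120 N, or if a joint passes its speed limit or range.

## Working session

There is one attempt and no reset: what is moved stays moved. The work goes in short steps, Python scripts to look and compute and a tool call to move; the robot and the scene stay as the last step left them, time stands still between calls to the robot, and variables do not carry over. Pictures are saved under pics/ and viewed, at most 10 in all, crops included, and the job is handed in when it is done.

Besides the shell and the picture viewer there is one more tool, called in YAML: its name, and indented under it one key for each argument. jog_arm: Moves the arm, as the interface text tells. Its arguments: {"type":"object","properties":{"deltas":{"type":"array"},"squeeze":{"type":"number"}},"required":["deltas"]}

```bash
mkdir -p pics; ls; python3 - <<'E'
from workcell import readout, read_camera, bot
import cv2,pickle
s=readout.read_state();print(s)
d={}
for n in("scene","top"):
    c=read_camera(n);d[n]=c;cv2.imwrite(f"pics/{n}0.png",c["color"]);print({k:v for k,v in c.items() if k!="color"})
pickle.dump(d,open("c0.pkl","wb"))
E
```

```text
pics
{'time': 0.0, 'q': array([ 1.12311905e+00,  2.64787035e-01,  1.60539489e+00,  2.76556852e-05,
        1.27374433e+00, -3.69138374e-02]), 'joint_vel': array([-1.32106917e-03, -7.24309891e-04,  5.20358643e-05, -5.61958633e-04,
       -3.57880014e-05, -3.43136515e-04]), 'joint_torque': array([ 8.88460727e-04, -5.15085912e+01, -3.67328775e+01,  7.72452881e-05,
        1.25151750e-02, -2.75665315e-05]), 'tool_pos': array([0.26922512, 0.61820243, 0.24692791]), 'tcp_rot': array([-0.64059182, -3.07498863,  0.00354791]), 'wrist_force': array([-0.75985267, -0.36229606, -0.04687033]), 'torque': array([-0.01775831, -0.04010868, -0.08954327]), 'grip_force': 0.0, 'width': 1.0001952650534756}
{'fx': 383.74040688414834, 'fy': 383.74040688414834, 'cx': 281.21168626861936, 'cy': 208.9925230763814, 'dist': array([-0.01861996,  0.        ,  0.        ,  0.        ,  0.        ]), 'origin': array([0.88006735, 0.12306364, 0.64061868]), 'attitude': array([-1.70359209, -2.1583808 ,  0.61876423])}
{'fx': 425.81670423517164, 'fy': 425.81670423517164, 'cx': 276.3735847924536, 'cy': 211.60366462669094, 'dist': array([-0.0281879,  0.       ,  0.       ,  0.       ,  0.       ]), 'origin': array([0.47142436, 0.00141505, 0.71075997]), 'attitude': array([-2.12176685,  2.1758994 , -0.04347557])}
```

View pics/scene0.png

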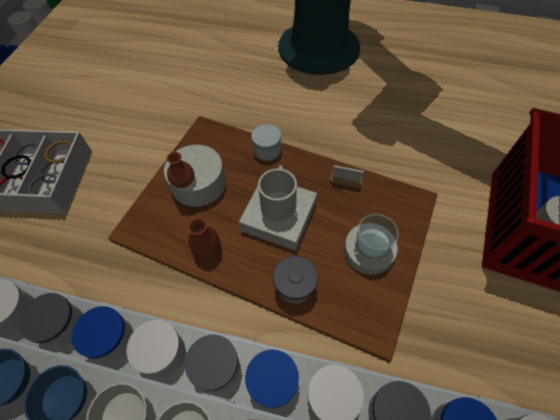

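View pics/top0.png

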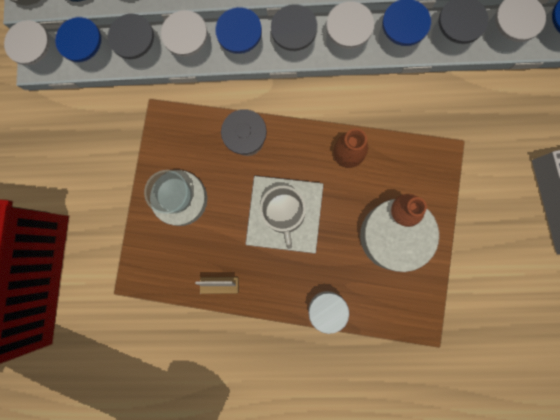

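The top view has image up = +x and right = -y. The round riser is at the right, near pixel (401,235), with the bud vase's belly at about (407,210) and its rim at (416,206). The scene view agrees: riser at (195,175), vase at (180,170). The riser's neighbours are the tall vase (350,148), tub (329,313) and mug (283,210).

```bash
cat > h.py <<'E'
import numpy as np,cv2
from scipy.optimize import least_squares
from scipy.spatial.transform import Rotation as R
def K(c): return np.array([[c["fx"],0,c["cx"]],[0,c["fy"],c["cy"]],[0,0,1]])
def cast(c,px,z):
    u=cv2.undistortPoints(np.asarray(px,float).reshape(-1,1,2),K(c),c["dist"]).reshape(-1,2)
    d=np.c_[u,np.ones(len(u))]@R.from_rotvec(c["attitude"]).as_matrix().T
    o=c["origin"];return (o+d*((z-o[2])/d[:,2])[:,None])[:,:2]
def proj(c,P):
    Rm=R.from_rotvec(c["attitude"]).as_matrix();rv=cv2.Rodrigues(Rm.T)[0];t=-Rm.T@c["origin"]
    return cv2.projectPoints(np.asarray(P,float).reshape(-1,1,3),rv,t,K(c),c["dist"])[0].reshape(-1,2)
def circ(p,r,c0):
    return least_squares(lambda x:np.hypot(*(p-x).T)-r,c0,loss="soft_l1",f_scale=.001)
def terra(c):
    h=cv2.cvtColor(c["color"],cv2.COLOR_BGR2HSV)
    return h
E
python3 - <<'E'
import pickle;from h import *
d=pickle.load(open("c0.pkl","rb"));c=d["top"]
im=c["color"]
a=cv2.resize(im[185:285,350:450],(600,600),interpolation=cv2.INTER_CUBIC)
s=d["scene"]["color"][135:215,140:240]
b=cv2.resize(s,(600,480),interpolation=cv2.INTER_CUBIC)
cv2.imwrite("pics/crop.png",np.hstack([cv2.resize(a,(400,400)),cv2.resize(b,(400,320))[:,:].copy() if 0 else cv2.copyMakeBorder(cv2.resize(b,(400,320)),0,80,0,0,0)]))
for p in[(401,235),(409,213),(402,203),(455,240),(380,245),(366,220),(380,180)]:print(p,im[p[1],p[0]],cv2.cvtColor(im[p[1]:p[1]+1,p[0]:p[0]+1],cv2.COLOR_BGR2HSV)[0,0])
for n,p in dict(tub=(329,313),tin=(243,132),tall=(350,148),mug=(283,210)).items():print(n,cast(c,[p],.065))
E
```

```text
(401, 235) [157 172 173] [ 28  24 173]
(409, 213) [38 55 95] [  9 153  95]
(402, 203) [32 47 78] [ 10 150  78]
(455, 240) [100 141 172] [ 17 107 172]
(380, 245) [159 173 175] [ 26  23 175]
(366, 220) [74 82 85] [22 33 85]
(380, 180) [ 45  78 122] [ 13 161 122]
tub [[ 0.37834811 -0.04045906]]
tin [[0.65789795 0.0836591 ]]
tall [[ 0.62660715 -0.08094288]]
mug [[0.5339327  0.02420209]]
```

View pics/crop.png

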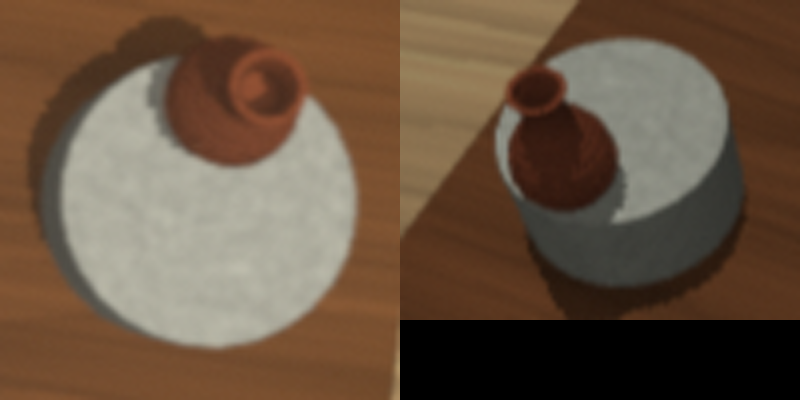

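The crop (4×) shows the riser's top as a circle around (209,201), the vase's belly around (233,101) and its rim around (267,87). The scene crop shows the same layout. Next I'll fit these and check across the two views.

```bash
cat >> h.py <<'E'
def riser(c,guess):
    hsv=terra(c);m=((hsv[...,1]<60)&(hsv[...,2]>115)).astype(np.uint8)
    u=np.round(proj(c,[[*guess,.067]])[0]).astype(int)
    n,l,st,_=cv2.connectedComponentsWithStats(m);k=np.bincount(l[u[1]-8:u[1]+9,u[0]-8:u[0]+9].ravel(),minlength=n);k[0]=0
    ct=max(cv2.findContours((l==k.argmax()).astype(np.uint8),cv2.RETR_EXTERNAL,cv2.CHAIN_APPROX_NONE)[0],key=len)[:,0]
    p=cast(c,ct,.067);x=np.array(guess)
    f=None
    for t in(.012,.006,.003,.003):
        q=p[abs(np.hypot(*(p-x).T)-.0547)<t];x=circ(q,.0547,x).x
    return x,len(q),np.std(np.hypot(*(q-x).T))
def vase(c,guess,vlo=0):
    hsv=terra(c);b,g,r=[c["color"][...,i].astype(float) for i in range(3)]
    m=((r-b)>0.45*r)&(hsv[...,0]<11)|(hsv[...,0]>170)
    u=np.round(proj(c,[[*guess,.1]])[0]).astype(int)
    m=cv2.morphologyEx(m.astype(np.uint8),cv2.MORPH_OPEN,np.ones((3,3)))
    n,l,st,_=cv2.connectedComponentsWithStats(m);k=np.bincount(l[u[1]-6:u[1]+7,u[0]-6:u[0]+7].ravel(),minlength=n);k[0]=0
    mm=(l==k.argmax()).astype(np.uint8)
    return mm
# silhouette fit: outline of a solid of revolution = hull-envelope of its horizontal circles
PROF=[(.018,.024),(.0235,.0235),(.029,.022)]
def belly(c,mm,guess):
    """fit belly: silhouette points nearest the camera side, circle r 24 at z=.067+.018"""
    ct=max(cv2.findContours(mm,cv2.RETR_EXTERNAL,cv2.CHAIN_APPROX_NONE)[0],key=len)[:,0]
    p=cast(c,ct,.087);x=np.array(guess);o=c["origin"][:2]
    for t in(.01,.006,.003,.003):
        v=o-x;v=v/np.hypot(*v);d=p-x
        q=p[(abs(np.hypot(*d.T)-.0238)<t)&(d@v>-.006)];x=circ(q,.0238,x).x
    return x,len(q),st(q,x)
def st(q,x):return np.std(np.hypot(*(q-x).T))
E
python3 - <<'E'
import pickle;from h import *
d=pickle.load(open("c0.pkl","rb"))
c=d["top"];g=cast(c,[(402,235)],.067)[0];gv=cast(c,[(408.1,210.1)],.087)[0]
print("g",g,gv,"rim",cast(c,[(416.4,206.4)],.135)[0])
print("rim scene",cast(d["scene"],[(140+137/4-.4,135+90/4-.4)],.135)[0])
for n in d:
    print(n,riser(d[n],g)); mm=vase(d[n],gv);print(mm.sum(),cv2.boundingRect(mm));
    try:print(belly(d[n],mm,gv))
    except Exception as e:print(e)
E
```

```text
g [ 0.49130808 -0.15270387] [ 0.5265981  -0.15847344] rim [ 0.52702837 -0.15745273]
rim scene [ 0.52458355 -0.1585424 ]
scene (array([ 0.49142168, -0.1548805 ]), 88, np.float64(0.0010419279503345515))
673 (167, 151, 27, 36)
(array([ 0.52712916, -0.15731881]), 38, np.float64(0.0011699077523645714))
top (array([ 0.49261542, -0.15187833]), 169, np.float64(0.00048438247617521867))
831 (392, 195, 35, 31)
(array([ 0.52804233, -0.15935105]), 55, np.float64(0.000974595866518036))
```

```bash
cat >> h.py <<'E'
from workcell import readout
def togo(xy,z,xdir):
    s=readout.read_state();Rm=R.from_rotvec(s["tcp_rot"]).as_matrix()
    x=np.array([*xdir,0.])/np.hypot(*xdir);zz=np.array([0,0,-1.]);T=np.c_[x,np.cross(zz,x),zz]
    print("t",s["time"],"pos",s["tool_pos"],"w",s["width"],"F",s["wrist_force"].round(2))
    print("shift",(Rm.T@(np.array([*xy,z])-s["tool_pos"])).round(4),"turn",np.degrees(R.from_matrix(Rm.T@T).as_rotvec()).round(2))
E
python3 - <<'E'
from h import *;from workcell import bot
print([(a,getattr(bot,a)) for a in dir(bot) if a[0]!='_'])
togo((.577,-.1655),.247,(-.990,.142))
E
```

```text
[('MotionError', <class 'workcell.MotionError'>), ('tip_extent', 0.017)]
t 0.1 pos [0.26930734 0.61828691 0.24710087] w 0.9982044283171082 F [-1.05  0.19 -0.3 ]
shift [-0.5951 -0.5957  0.0012] turn [ -0.11  -0.02 -15.38]
```

jog_arm:
  deltas: [-0.595,-0.596,0,0,0,-15.4,-0.34,-0.595,-0.596,0,0,0,-15.4,-0.34,-0.595,-0.596,0,0,0,-15.4,-0.34,-0.595,-0.596,0,0,0,-15.4,-0.34,-0.595,-0.596,0,0,0,-15.4,-0.34,-0.595,-0.596,0,0,0,-15.4,-0.34,-0.595,-0.596,0,0,0,-15.4,-0.34,-0.595,-0.596,0,0,0,-15.4,-0.34]

```text
time: 0.9
tool_pos: [0.4156, 0.2444, 0.248]
tcp_rot: [-0.222, -3.134, 0.0]
wrist_force: [1.2, 0.7, -0.4]
width: 0.328
grip_force: 0.0
```

```bash
python3 -c "
from h import *
togo((.577,-.1655),.247,(-.990,.142))"
```

```text
t 0.9 pos [0.41561088 0.24441601 0.24797253] w 0.32806914854381963 F [ 1.18  0.72 -0.37]
shift [-0.2176 -0.383   0.001 ] turn [-0.01 -0.    0.05]
```

jog_arm:
  deltas: [-0.2,-0.36,0,0,0,0,-0.34,-0.2,-0.36,0,0,0,0,-0.34,-0.2,-0.36,0,0,0,0,-0.34,-0.2,-0.36,0,0,0,0,-0.34,-0.2,-0.36,0,0,0,0,-0.34,-0.2,-0.36,0,0,0,0,-0.34,-0.2,-0.36,0,0,0,0,-0.34,-0.2,-0.36,0,0,0,0,-0.34]

```text
time: 1.7
tool_pos: [0.5584, -0.1292, 0.2479]
tcp_rot: [-0.224, -3.133, -0.001]
wrist_force: [1.3, 0.7, 0.1]
width: 0.329
grip_force: 0.0
```

jog_arm:
  deltas: [0,0,0,0,0,0,-0.34,0,0,0,0,0,0,-0.34]

```text
time: 1.9
tool_pos: [0.558, -0.1281, 0.2474]
tcp_rot: [-0.227, -3.131, -0.001]
wrist_force: [-0.5, 1.4, 0.7]
width: 0.331
grip_force: 0.0
```

```bash
python3 -c "
from h import *
togo((.577,-.1655),.090,(-.990,.142))"
```

```text
t 1.9 pos [ 0.55799381 -0.12809621  0.24736254] w 0.3309626803278662 F [-0.49  1.43  0.72]
shift [-0.0245 -0.0344  0.1573] turn [ 0.04 -0.11 -0.13]
```

jog_arm:
  deltas: [-0.0245,-0.0345,0,0,0,0,-0.34,-0.0245,-0.0345,0.03,0,0,0,-0.34,-0.0245,-0.0345,0.06,0,0,0,-0.34,-0.0245,-0.0345,0.09,0,0,0,-0.34,-0.0245,-0.0345,0.09,0,0,0,-0.34,-0.0245,-0.0345,0.09,0,0,0,-0.34]

```text
time: 2.5
tool_pos: [0.5771, -0.1632, 0.158]
tcp_rot: [-0.22, -3.132, -0.001]
wrist_force: [0.5, -0.3, 0.3]
width: 0.329
grip_force: 0.0
```

```bash
python3 - <<'E'
from h import *;from workcell import read_camera
import pickle
togo((.577,-.1655),.090,(-.990,.142))
c=read_camera("wrist");pickle.dump(c,open("w1.pkl","wb"))
s=read_camera("scene");pickle.dump(s,open("s1.pkl","wb"))
a=c["color"];b=s["color"][120:270,100:300]
cv2.imwrite("pics/w1.png",np.hstack([cv2.resize(a,(400,300)),cv2.resize(b,(400,300))]))
E
```

```text
t 2.5 pos [ 0.57711545 -0.16317866  0.15804282] w 0.32854673760852204 F [ 0.54 -0.3   0.25]
shift [-0.0003 -0.0024  0.068 ] turn [ 0.03 -0.11  0.12]
```

View pics/w1.png

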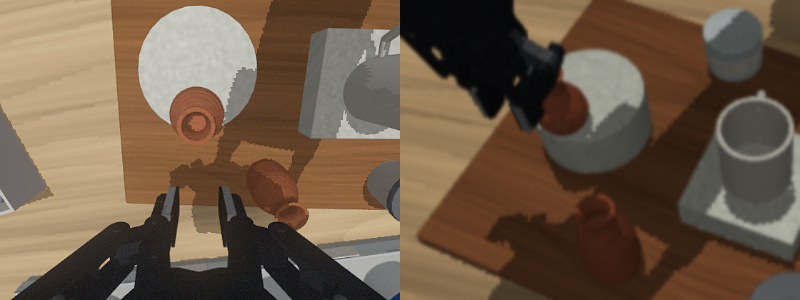

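The wrist view (left) shows the riser at (197,68), with the vase rim at (197,125) in line with the gap between the fingers at x≈200. Nothing is in contact. I'll measure with this camera too, then go down.

```bash
cat >> h.py <<'E'
def look(c,g=(.492,-.153),gv=(.527,-.158)):
    print("riser",riser(c,g));mm=vase(c,gv);print("area",mm.sum(),cv2.boundingRect(mm),"belly",belly(c,mm,gv))
    h=terra(c)
E
python3 - <<'E'
from h import *;import pickle
c=pickle.load(open("w1.pkl","rb"));print(c["origin"]);look(c)
k=560/400;print("rim",cast(c,[(197*k,125*k)],.135))
E
```

```text
[ 0.49505902 -0.15105945  0.28288868]
riser (array([ 0.49166497, -0.1514317 ]), 419, np.float64(0.00041017272320034866))
area 3103 (238, 122, 75, 79) belly (array([ 0.52707141, -0.15707766]), 176, np.float64(0.0009762297557590777))
rim [[ 0.52515312 -0.15612621]]
```

jog_arm:
  deltas: [0,-0.002,0.025,0,0,0,-0.34,0,-0.002,0.045,0,0,0,-0.34,0,-0.002,0.06,0,0,0,-0.34,0,-0.002,0.066,0,0,0,-0.34,0,-0.002,0.066,0,0,0,-0.34]

```text
time: 3.1
tool_pos: [0.5775, -0.1667, 0.0922]
tcp_rot: [-0.223, -3.133, -0.0]
wrist_force: [0.3, 0.3, 0.5]
width: 0.329
grip_force: 0.0
```

```bash
python3 - <<'E'
from h import *;from workcell import read_camera
import pickle
togo((.577,-.1655),.090,(-.990,.142))
c=read_camera("wrist");pickle.dump(c,open("w2.pkl","wb"));look(c)
cv2.imwrite("pics/w2.png",c["color"])
E
```

```text
t 3.1 pos [ 0.57746101 -0.16665154  0.09221079] w 0.3290666279162535 F [0.29 0.29 0.46]
shift [0.0006 0.0011 0.0022] turn [ 0.01 -0.03  0.03]
riser (array([ 0.4908888 , -0.15139554]), 433, np.float64(0.0003732224280725506))
area 877 (246, 186, 42, 61) belly (array([ 0.505756  , -0.16611785]), 0, np.float64(nan))
  ret = _var(a, axis=axis, dtype=dtype, out=out, ddof=ddof,
  arrmean = um.true_divide(arrmean, div, out=arrmean,
  ret = ret.dtype.type(ret / rcount)
```

View pics/w2.png

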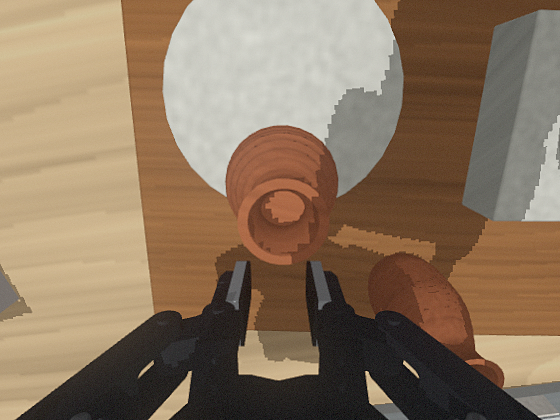

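Clear of contact: the fingers sit at (237,300) and (320,300), below the vase rim at (283,220), and the riser is in full view. Now a gentle push along tool +x.

jog_arm:
  deltas: [0.006,0.001,0.001,0,0,0,-0.34,0.012,0.0015,0.001,0,0,0,-0.34,0.015,0.0015,0.001,0,0,0,-0.34,0.018,0.0015,0.001,0,0,0,-0.34,0.021,0.0015,0.001,0,0,0,-0.34,0.024,0.0015,0.001,0,0,0,-0.34,0.027,0.0015,0.001,0,0,0,-0.34,0.03,0.0015,0.001,0,0,0,-0.34]

```text
time: 3.95
tool_pos: [0.5481, -0.1611, 0.0914]
tcp_rot: [0.223, 3.133, -0.0]
wrist_force: [1.8, -1.0, -0.6]
width: 0.328
grip_force: 0.4
```

```bash
sed -i 's/0.45\*r/0.3*r/' h.py; python3 - <<'E'
from h import *;from workcell import read_camera
import pickle
togo((.577,-.1655),.090,(-.990,.142))
c=read_camera("wrist");pickle.dump(c,open("w3.pkl","wb"));look(c,gv=(.516,-.156))
cv2.imwrite("pics/w3.png",c["color"])
E
```

```text
t 3.95 pos [ 0.5480543  -0.16112765  0.09144668] w 0.327929667186581 F [ 1.78 -1.04 -0.64]
shift [-0.0293 -0.0002  0.0015] turn [-0.    0.03  0.02]
riser (array([ 0.49158168, -0.15149871]), 546, np.float64(0.0004979250016681359))
area 7577 (225, 177, 107, 144) belly (array([ 0.51813229, -0.15702499]), 324, np.float64(0.0010909293857950743))
```

View pics/w3.png

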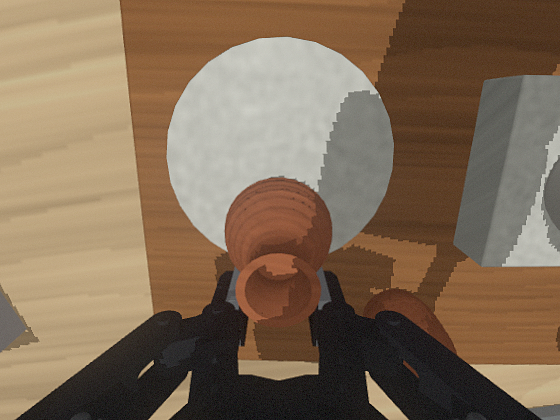

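The vase is upright and cradled between the fingertips, belly at (278,225); the riser's circle is at (280,148). I'll keep pushing slowly.

jog_arm:
  deltas: [0.0025,0.0002,0,0,0,0,-0.34,0.005,0.0004,0,0,0,0,-0.34,0.0075,0.0006,0,0,0,0,-0.34,0.01,0.0008,0,0,0,0,-0.34,0.0125,0.001,0,0,0,0,-0.34,0.015,0.0012,0,0,0,0,-0.34,0.0175,0.0014,0,0,0,0,-0.34,0.02,0.0015,0,0,0,0,-0.34]

```text
time: 4.8
tool_pos: [0.5283, -0.1567, 0.0913]
tcp_rot: [0.223, 3.134, -0.0]
wrist_force: [0.5, 0.1, -0.1]
width: 0.326
grip_force: 0.5
```

```bash
python3 - <<'E'
from h import *;from workcell import read_camera
import pickle
togo((.577,-.1655),.090,(-.990,.142))
c=read_camera("wrist");pickle.dump(c,open("w4.pkl","wb"));look(c,gv=(.498,-.154))
E
```

```text
t 4.8 pos [ 0.52827012 -0.15668744  0.09130891] w 0.32603142939476276 F [ 0.54  0.07 -0.11]
shift [-0.0495 -0.0018  0.0013] turn [0.   0.01 0.03]
riser (array([ 0.492, -0.153]), 0, np.float64(nan))
area 8926 (225, 178, 107, 150) belly (array([ 0.49808673, -0.15218592]), 291, np.float64(0.0009749567552562357))
  ret = _var(a, axis=axis, dtype=dtype, out=out, ddof=ddof,
  arrmean = um.true_divide(arrmean, div, out=arrmean,
  ret = ret.dtype.type(ret / rcount)
```

jog_arm:
  deltas: [0.002,-0.0003,0,0,0,0,-0.34,0.004,-0.0006,0,0,0,0,-0.34,0.006,-0.0008,0,0,0,0,-0.34,0.006,-0.0008,0,0,0,0,-0.34]

```text
time: 5.25
tool_pos: [0.522, -0.1567, 0.0912]
tcp_rot: [-0.223, -3.133, -0.0]
wrist_force: [0.9, 0.4, 1.1]
width: 0.329
grip_force: 0.2
```

jog_arm:
  deltas: [-0.005,0,0,0,0,0,-0.34,-0.015,0,0,0,0,0,-0.34,-0.035,0,0,0,0,0,-0.34,-0.045,0,0,0,0,0,-0.34,-0.045,0,0,0,0,0,-0.34]

```text
time: 5.75
tool_pos: [0.5687, -0.1634, 0.0914]
tcp_rot: [0.222, 3.133, -0.0]
wrist_force: [-0.4, 0.2, 0.3]
width: 0.33
grip_force: 0.0
```

```bash
python3 - <<'E'
from h import *;from workcell import read_camera
import pickle
togo((.577,-.1655),.16,(-.990,.142))
c=read_camera("wrist");pickle.dump(c,open("w5.pkl","wb"));look(c,(.4915,-.152),gv=(.492,-.152))
t=read_camera("top");look(t,(.4915,-.152),gv=(.492,-.152))
cv2.imwrite("pics/w5.png",np.hstack([cv2.resize(c["color"],(400,300)),cv2.resize(t["color"][170:290,340:500],(400,300))]))
E
```

```text
t 5.75 pos [ 0.56873937 -0.16339036  0.09144474] w 0.33008237219413167 F [-0.39  0.23  0.26]
shift [-0.0086 -0.0009 -0.0685] turn [-0.01  0.06  0.05]
riser (array([ 0.49097531, -0.15136048]), 596, np.float64(0.0004962736442737032))
area 17 (274, 126, 4, 5) belly (array([ 0.492, -0.152]), 0, np.float64(nan))
riser (array([ 0.4915, -0.152 ]), 0, np.float64(nan))
area 846 (389, 218, 35, 32) belly (array([ 0.49305275, -0.15387863]), 56, np.float64(0.0008033103691325632))
  ret = _var(a, axis=axis, dtype=dtype, out=out, ddof=ddof,
  arrmean = um.true_divide(arrmean, div, out=arrmean,
  ret = ret.dtype.type(ret / rcount)
```

View pics/w5.png

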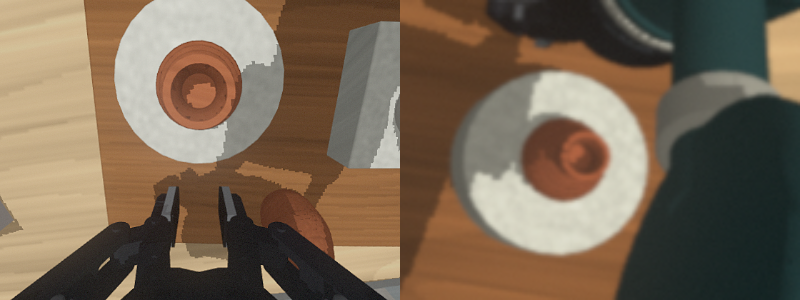

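Both views show the vase standing upright in the middle of the riser. In the wrist view the vase is at (199,85) on a riser at (199,80). I'll retract and take a clean final measurement.

jog_arm:
  deltas: [0,0,-0.04,0,0,0,-0.34,0,0,-0.08,0,0,0,-0.34,0,0,-0.12,0,0,0,-0.34,0,0,-0.15,0,0,0,-0.34,0,0,-0.15,0,0,0,-0.34]

```text
time: 6.35
tool_pos: [0.5693, -0.1639, 0.2475]
tcp_rot: [0.222, 3.124, -0.004]
wrist_force: [0.3, -0.2, 0.2]
width: 0.33
grip_force: 0.0
```

jog_arm:
  deltas: [0,0.4,0,0,0,0,-0.34,0,0.4,0,0,0,0,-0.34,0,0.4,0,0,0,0,-0.34,0,0.4,0,0,0,0,-0.34,0,0.4,0,0,0,0,-0.34,0,0.4,0,0,0,0,-0.34,0,0.4,0,0,0,0,-0.34,0,0.4,0,0,0,0,-0.34]

```text
time: 7.15
tool_pos: [0.6222, 0.2345, 0.2397]
tcp_rot: [-0.223, -3.131, 0.002]
wrist_force: [0.6, -0.4, 0.0]
width: 0.327
grip_force: 0.0
```

jog_arm:
  deltas: [0,0,0,0,0,0,-0.34,0,0,0,0,0,0,-0.34]

```text
time: 7.35
tool_pos: [0.6222, 0.2338, 0.2394]
tcp_rot: [-0.218, -3.131, 0.003]
wrist_force: [0.3, 0.1, 0.4]
width: 0.332
grip_force: 0.0
```

```bash
sed -i 's/k=np.bincount(l\[u\[1\]-8:u\[1\]+9,u\[0\]-8:u\[0\]+9\]/k=np.bincount(l[u[1]-30:u[1]+31,u[0]-30:u[0]+31]/' h.py; python3 - 2>/dev/null <<'E'
from h import *;from workcell import read_camera
P=[]
for n in("top","scene"):
    c=read_camera(n);look(c,(.4915,-.152),gv=(.492,-.152))
    P.append(cv2.resize(c["color"],(400,300)))
    u=np.round(proj(c,[[.492,-.152,.09]])[0]).astype(int);P.append(cv2.resize(c["color"][u[1]-45:u[1]+45,u[0]-60:u[0]+60],(400,300)))
cv2.imwrite("pics/f.png",np.vstack([np.hstack(P[:2]),np.hstack(P[2:])]))
E
```

```text
riser (array([ 0.49234155, -0.15161663]), 207, np.float64(0.000452595639409826))
area 843 (389, 218, 35, 32) belly (array([ 0.4930534 , -0.15374341]), 56, np.float64(0.0008185001882086723))
riser (array([ 0.49006732, -0.15330085]), 134, np.float64(0.000582529102350429))
area 669 (177, 137, 26, 36) belly (array([ 0.49393061, -0.15100186]), 38, np.float64(0.0011851474067187584))
```

View pics/f.png

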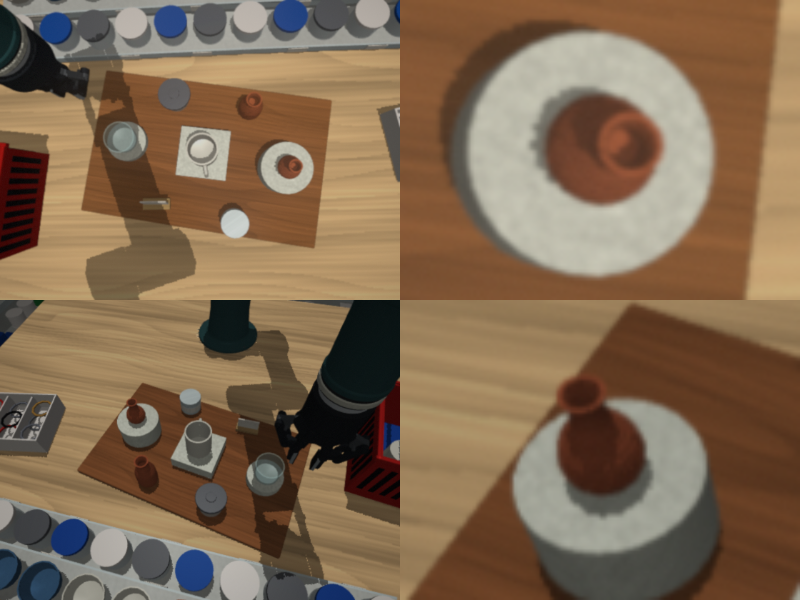

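The vase is upright and centred in both views, about 2–4 mm off at most. Nothing else has moved and the arm is clear.

```bash
python3 -c "
from workcell import finish_job
print(finish_job())"
```

```text
the job is handed in; nothing more can be done
None
```

The bud vase stands upright about 2–4 mm off the middle of the round riser by the camera fits (limit 8 mm), nothing else in the final views looked moved, the arm was clear, and the job is handed in; no verdict came back.

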